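# Run the die-press tray home on its thumb lock

### The job

The cutting tray of the die press is pulled out, with a leather blank and a round cutting die set ready on it. Press down the red lock button on the tray's handle and, keeping it held down all the way, push the tray in under the press head, without slamming it, until it is fully home against its end stop; then let go of the button so that the tray locks there. Do not touch the die, which must ride in standing on the blank, and leave the other things on the bench where they are.

Things in the scene. Friction and masses are not known exactly. Their poses are not given: they have to be found in the camera images.
- press: Grey bench die press, fixed, base 240 mm wide, frame 365 mm tall. Origin on the bench under its base, z up. Its +x points from its front cross-piece to its column: the way the tray is pushed home. Along x: cross-piece (62 mm high) -445 to -415 mm, platen front -100, head arm front -75 (arm 110 mm wide, z 280 to 365 mm), column from +100. Two guide rods run between, 78 mm off the centre line
- platen (a point): centre of the underside of the press platen (a steel plate 160 x 160 mm, 145 mm above the bench), under which the die must come to stand; does not move
- button_top (a point): centre of the top of the red lock button, a round cap 36 mm across, 12 mm above the tray's handle (flat tongue 56 mm wide, its top 76 mm above the bench). Button top: 88 mm above the bench when up, 82 mm fully down. It rides with the tray on the press's centre line: 305 to 345 mm in front of (-x) the press origin at the start, 210 mm when home
- thumb_rest (a point): middle of the top edge of the black thumb rest, a wall 9 mm thick and 56 mm wide across the handle, 28 mm behind (towards the press from) the button's centre; its top is 95 mm above the bench. A finger that presses the button may also push against it. At the handle's other end, 32 mm in front of the button, is a black lip 79 mm high
- tray (a joint): how far the tray is pulled out, in m: 0 fully home against its end stop, 0.095 to 0.135 at the start, 0.15 the outer limit. It weighs about 1.6 kg and slides with 2 to 3 N once unlocked. Locked, it has up to 6 mm of play and cannot be forced; the lock rail is notched every 12 mm, so it catches again wherever the button is let up
- lock_button (a joint): how far the lock button is pressed down, in m: 0 up (locked), 0.006 fully down. Sprung: 2.5 N to start it, 5 N fully down; it comes up by itself when let go. The lock lets go once the button is more than 0.003 down
- blank_centre (a point): centre of the top of the tan leather blank (150 x 150 mm, 3 mm thick, fixed on the white board of the tray); its top is 93 mm above the bench; rides with the tray
- round_die: round steel cutting die, a ring 60 mm across outside, 32 mm tall, 0.18 kg, loose, standing on the blank within 35 mm of its centre; origin at the centre of its underside
- strap_die: spare oblong steel cutting die, 90 x 40 x 32 mm, standing on the bench beyond the press tray; origin at the centre of its underside
- dye_bottle: amber bottle with black cap, 44 mm across, 95 mm tall, on the bench beyond the tray; origin at the centre of its underside
- thread_spool: dark red spool of thread, 40 mm across, 50 mm tall, left of the tray on the bench; origin at the centre of its underside
- glue_jar: yellow jar with white cap, 60 mm across, 62 mm tall, left of the tray on the bench; origin at the centre of its underside
- edge_tool: leather edge tool lying down, wooden handle 20 mm thick, 140 mm long in all, on the robot's side of the tray
- maul: white plastic maul standing on its head, 68 mm across, 207 mm tall, left of the tray on the bench; origin at the centre of its underside
- tool_pot: yellow pot full of hand tools, 82 mm across, 161 mm tall with the tools, left of the bench; origin at the centre of its underside
There are look-alikes about, which are no part of the job. Leave any green or turquoise look-alike of the round_die alone.

How it is judged (in metres and radians):
On the way, in this order (a step that is already met when the one before it is completed fails the run):
1. the lock button is pressed down while the tray is still pulled out (value of joint lock_button above 0.003 m and value of joint tray above 0.08 m), for 0.1 s.
2. the tray is at its end stop with the button still held down (value of joint lock_button above 0.003 m and value of joint tray below 0.003 m), for 0.2 s.
At the end, for the whole second after the job is handed in: The tray is within 3 mm of its end stop, the lock button is up again (within 1.5 mm), and the round die stands upright on the blank with its centre within 50 mm of the platen's centre (value of joint tray below 0.003 m and value of joint lock_button below 0.0015 m and angle between round_die's own z axis and vertical below 0.1 rad and horizontal distance between round_die and platen below 0.05 m and height (world z) of round_die between 0.088 and 0.098 m); the robot touches nothing.
It fails at once if the button is let up while the tray is part-way in (value of joint lock_button below 0.0015 m and value of joint tray between 0.008 and 0.08 m).
It fails at once if the tray is slammed in (faster than 0.35 m/s) (velocity of joint tray below -0.35 m/s).
It fails at once if the round die is touched or lifted (contact force between any of the fingers, the arm and round_die above 0.5 N or height (world z) of round_die above 0.103 m).
It fails at once if another thing on the bench is lifted or moved by more than 20 mm (distance of any of strap_die, dye_bottle, thread_spool, glue_jar, edge_tool, maul, tool_pot from where it was at the start of the episode above 0.02 m).
It also fails if it takes over 38 s, if anything falls off the work surface, if the arm or the gripper's body presses on something with over 40 N, if the wrist force passes 120 N, or if a joint passes its speed limit or range.

### The arm

A 7-joint arm with a two-finger parallel gripper is mounted at the origin on the work surface. World frame = base frame: x ahead of the robot, y to its left, z up, the work surface at z = 0. Lengths are in mm, angles in rad, forces in N, time in s.
With the tool pointing down it reaches from about 400 to 875 mm from the base axis. Payload 4.4 kg.
Tool frame: the origin (TCP) lies midway between the tips of the shut fingers; the grasp point (between the pads) lies 19 mm behind it (ctrl.grip_point_offset is the distance from the TCP to the grasp point, in mm); z points along the fingers, y is the direction in which the jaws open and shut (so a half turn about z gives the same grasp; the last joint's range is limited). The gripper opens to 85 mm and grips with 20 to 120 N. Pads are 22 mm wide; open, the fingers measure 114 mm over their backs; the gripper's body (76 mm by 85 mm) begins 54 mm behind the grasp point. The pads swing forward as they close: fully open they stand 13 mm farther back than shut.
Start: joints at [1.212, 0.628, 0.038, 1.517, -0.027, 0.996, -0.02], TCP at [187.64, -622.342, 231.313] pointing down, gripper open.
Joint ranges: [-3.06, 3.06], [-0.37, 2.12], [-1.25, 1.32], [0.18, 2.47], [-1.1, 4.24], [0.23, 1.98], [-2.94, 2.94]. Speed limits (rad/s): [2.57, 2.57, 3.14, 3.14, 3.14, 3.14, 3.14].

### API

Orientations are given as [roll, pitch, yaw] about the fixed x, y, z axes, in that order (R = Rz(yaw) Ry(pitch) Rx(roll)).
In Python, from cell import ctrl, imaging, models gives the robot as it stands. The module is installed in compiled form; this text tells all that it offers.
- The arm moves only by the tool drive_tool, never from a script. Its argument "deltas" is text: rows parted by semicolons, each of 5 numbers parted by spaces: the shift along the tool's x, y, z in m, then the turn about the tool's z in degrees, then the finger opening in m, from 0 to 0.0854. A call has 1 to 12 rows; each row is the pose to reach, as a shift and turn from the pose commanded when the call began, along the tool's axes at that moment; what a row does not reach only later rows make up. A row lasts 1/8 s, in which the tool goes at most 62.5 mm and 10.7 degrees, less where a joint would pass 70% of its speed; a pose out of reach is approached as far as the arm can. A call with a gripper value outside its range is refused whole. The fingers move at their own pace and stop on an object; the grip force is fixed at half the most. Time passes only in rows, so rows that repeat a pose let the fingers close. It gives the time, the measured TCP pose, the force and the opening at its end, in the units of the state.
- ctrl.read_state(): the state, without advancing time (a new reading comes with each control period).
- imaging.get_image(name): name is "scene" or "top"; returns a dict with "color" (384x512x3 uint8, red, green, blue), "range_z" (384x512 float32, mm along the optical axis (not along the pixel's ray), 0 where there is no reading), "vfov" (degrees; the focal length in pixels is half the picture's height over the tangent of half this angle, whatever the lens; pixels are square), "cx", "cy" (the principal point, pixels), "k1" (the pictures are not rectified: a ray, as slopes to the right and down, at radius r is drawn at 1 + k1 r^2 times it, then the intrinsics apply), "extrinsics" (4x4, takes a point from camera to world coordinates). Camera axes: x right, y down, z forward; pixel columns grow to the right and rows downward; lengths in mm; the calibration is good to about 2 mm. A picture is of the moment at which its call begins.
- ctrl.finish_job(): hands the job in, once; it reports no verdict.
Trained networks look in a picture, given as the dict that the camera call returned (one of the last four; its "shot" number tells which), for a name from the list of things; names that differ only in an ending like _2 or _b are one class to them, and where a whole thing is asked for, a point or a joint stands for the part that bears it (a point fixed in the world has none). Each returns a list of dicts, best first, with "score" (0 to 1); they miss things now and then, are a little off and sometimes report something else, mostly with a low value. They report only what shows in the picture. A call takes as long as a camera call. They do not tell look-alikes from the thing itself.
- models.spot_in(picture, thing): "point" ([column, row] in pixels, amid what is visible of it).
- models.landmark_of(picture, thing): "point" ([column, row] in pixels: a listed point, or the origin of a listed thing).
The state is a dict: "clock": time; "qpos": joint angles; "qd": joint speeds; "tau": joint torques, N m; "eef_pos": TCP position; "tool_rot": TCP orientation; "force": force on the tool from outside, world axes, zero at the start; "torque": the same for the moment, N m; "width": finger opening in mm.
Only numpy, scipy, OpenCV 4.12 (cv2) and the standard library are available. Lean on these libraries where they do the work, as an engineer would, in place of code of your own. Each camera call takes 0.05 s, during which the arm holds its last target.

## Working session

There is one attempt and no reset: what is moved stays moved. The work goes in short steps, Python scripts to look and compute and a tool call to move; the robot and the scene stay as the last step left them, time stands still between calls to the robot, and variables do not carry over. Pictures are saved under pics/ and viewed, and the job is handed in when it is done.

Besides the shell and the picture viewer there is one more tool, called after "Emit:" by a JSON object that holds its "name" and its "arguments". drive_tool: Moves the arm, as the interface text tells. Its arguments: {"type":"object","properties":{"deltas":{"type":"string"}},"required":["deltas"]}

```bash
mkdir -p pics
cat > h.py <<'E'
import numpy as np, cv2
from cell import ctrl, imaging, models
def K(p):
    f=p["color"].shape[0]/2/np.tan(np.radians(p["vfov"])/2); return f
def ray(p,uv):
    f=K(p); d=np.array([(uv[0]-p["cx"])/f,(uv[1]-p["cy"])/f]); s=d.copy()
    for _ in range(30): s=d/(1+p["k1"]*(s@s))
    E=np.array(p["extrinsics"]); return E[:3,3],E[:3,:3]@np.array([s[0],s[1],1.]),s
def at_z(p,uv,z):
    o,d,_=ray(p,uv); return o+d*(z-o[2])/d[2]
def at_depth(p,uv):
    o,d,_=ray(p,uv); r=p["range_z"][int(round(uv[1])),int(round(uv[0]))]; return o+d*r
def proj(p,X):
    E=np.array(p["extrinsics"]); c=E[:3,:3].T@(np.array(X)-E[:3,3]); s=c[:2]/c[2]
    s=s*(1+p["k1"]*(s@s)); return s*K(p)+[p["cx"],p["cy"]]
def save(p,n): cv2.imwrite("pics/"+n,p["color"][:,:,::-1])
E
python3 - <<'E'
from h import *
np.set_printoptions(precision=1,suppress=True)
Z={"button_top":88,"thumb_rest":95,"blank_centre":93,"round_die":93,"platen":145}
for n in ["scene","top"]:
    p=imaging.get_image(n); save(p,n+"0.png")
    for t,z in Z.items():
        for r in models.landmark_of(p,t)[:3]:
            print(n,t,round(r["score"],2),np.array(r["point"]),at_z(p,r["point"],z),at_depth(p,r["point"]))
s=ctrl.read_state(); print(s)
E
```

```text
scene button_top 0.59 [252.7 190. ] [573.1  77.9  88. ] [574.9  81.3  92.4]
scene button_top 0.53 [249.2 183.9] [569.9  54.2  88. ] [573.7  61.4  97. ]
scene thumb_rest 0.62 [250.  183.5] [570.4  59.7  95. ] [571.8  62.3  98.3]
scene blank_centre 0.57 [218.8 146.8] [ 573.1 -112.3   93. ] [ 574.8 -108.2   97.1]
scene round_die 0.78 [154.  173.4] [ 772.4 -113.8   93. ] [ 758.1 -182.8   23.1]
scene round_die 0.69 [213.7 147.3] [ 586.5 -118.3   93. ] [ 588.6 -113.1   98.2]
scene round_die 0.59 [266.4 134. ] [428.5 -85.4  93. ] [ 394.5 -140.5   35.4]
scene platen 0.63 [200.8 111.9] [ 570.2 -220.2  145. ] [ 581.7 -190.6  170.2]
scene platen 0.51 [249.5 185.1] [595.7 103.4 145. ] [574.2  63.6  94.7]
top button_top 0.67 [260.8 184.7] [572.5  85.5  88. ] [571.8  85.5  92.6]
top button_top 0.47 [283.9 237.9] [424.1  20.9  88. ] [426.1  17.6  24.8]
top thumb_rest 0.79 [268.9 181.7] [580.1  62.9  95. ] [580.   62.9  95.6]
top blank_centre 0.71 [325.5 187.3] [565.3 -95.2  93. ] [561.  -90.9 123.7]
top round_die 0.7 [358.4 129.7] [ 731.1 -191.4   93. ] [ 754.7 -210.5    4.8]
top round_die 0.69 [347.3 255.2] [ 377.4 -152.9   93. ] [ 376.9 -170.5   -1.5]
top round_die 0.55 [322.1 176.3] [596.4 -86.1  93. ] [597.2 -86.8  87.6]
top platen 0.57 [375.  183.8] [ 568.2 -221.2  145. ] [ 535.7 -166.6  364.2]
{'clock': 0.6, 'qpos': array([ 1.2,  0.6,  0. ,  1.5, -0. ,  1. , -0. ]), 'qd': array([-0.,  0.,  0.,  0.,  0.,  0.,  0.]), 'tau': array([ -0. , -56.3,   1.2, -19.4,   0. ,   0. ,   0. ]), 'eef_pos': array([ 187.6, -622.3,  231.3]), 'tool_rot': array([ 3.1, -0. ,  0.3]), 'force': array([ 0.2, -0.5,  0.7]), 'torque': array([-0.1, -0. , -0. ]), 'width': 85.63909492731887}
```

View pics/scene0.png

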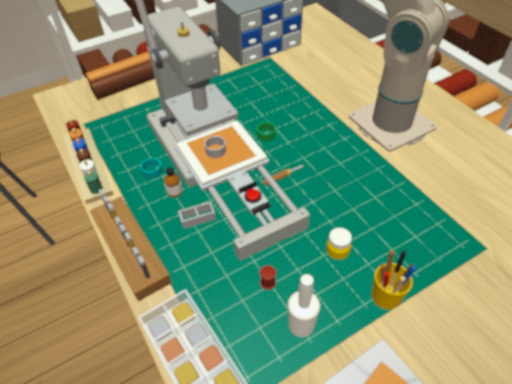

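View pics/top0.png

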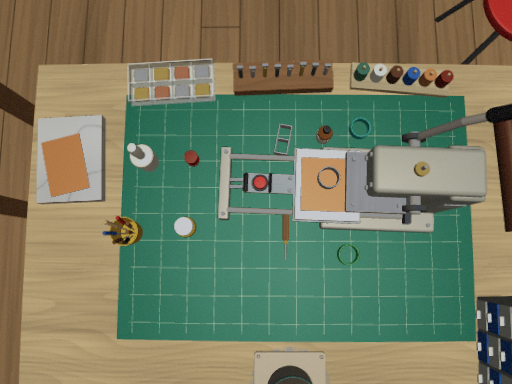

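Run:
```python
from h import *
np.set_printoptions(precision=1,suppress=True)
a=imaging.get_image("top");b=imaging.get_image("scene")
import pickle; pickle.dump((a,b),open("p.pkl","wb"))
for p,n,(x0,x1,y0,y1) in ((a,"top",(210,340,135,235)),(b,"scene",(170,320,110,260))):
    c=p["color"].astype(int); m=(c[...,0]>140)&(c[...,1]<70)&(c[...,2]<70)
    k=np.zeros_like(m);k[y0:y1,x0:x1]=1
    v,u=np.where(m&k); uv=[u.mean(),v.mean()]; print(n,len(u),uv,u.min(),u.max(),v.min(),v.max(),at_z(p,uv,88),at_depth(p,uv))
    cv2.imwrite(f"pics/{n}_c.png",cv2.resize(p["color"][y0:y1,x0:x1,::-1],None,fx=5 if n=="top" else 4,fy=5 if n=="top" else 4,interpolation=cv2.INTER_CUBIC))
# 3D map in tops: crosspiece z 62 points
f=[(u,v,at_depth(a,(u,v))) for v in range(135,230) for u in range(215,240) if a["range_z"][v,u]>0]
P=np.array([q for _,_,q in f]); s=P[(abs(P[:,2]-62)<8)]
print(len(s)); r=cv2.minAreaRect(s[:,:2].astype(np.float32)); print(r)
```

```text
top 36 [np.float64(258.77777777777777), np.float64(180.41666666666666)] 254 265 176 187 [584.7  91.2  88. ] [584.   91.2  92.4]
scene 117 [np.float64(252.10256410256412), np.float64(194.31623931623932)] 246 259 189 199 [582.1  90.   88. ] [954.3 766.9 984.4]
914
((583.7034912109375, 178.0764617919922), (207.01576232910156, 60.67068862915039), 0.50190669298172)
```

View pics/top_c.png

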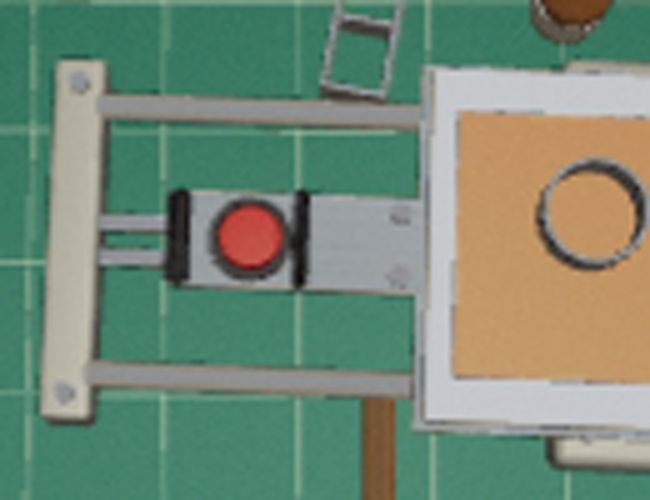

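View pics/scene_c.png

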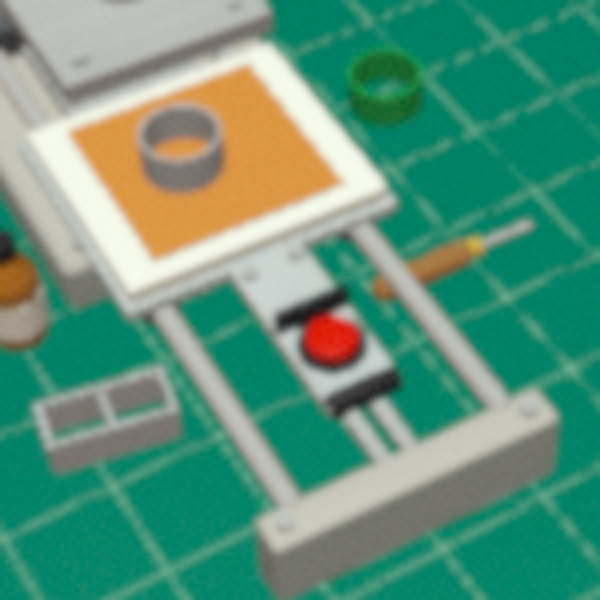

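Run:
```python
from h import *
import pickle
np.set_printoptions(precision=1,suppress=True)
a,b=pickle.load(open("p.pkl","rb"))
T=lambda x,y:((x+.5)/5-.5+210,(y+.5)/5-.5+135)
S=lambda x,y:((x+.5)/4-.5+170,(y+.5)/4-.5+110)
def two(na,nb,z):
    A=at_z(a,T(*na),z) if na else None;B=at_z(b,S(*nb),z) if nb else None; print(z,A,B)
    return A
b1=two((79,82),(286,524),62);b2=two((65,392),(528,410),62)
d=b2-b1; print("across ang",np.degrees(np.arctan2(d[1],d[0])),"len",np.linalg.norm(d),(b1+b2)/2)
for e in (((110,105),(420,117)),((88,373),(410,386))):
    q=at_z(a,T(*e[1]),40)-at_z(a,T(*e[0]),40);print("rod dir",np.degrees(np.arctan2(q[1],q[0])))
q=at_z(a,T(640,383),93)-at_z(a,T(455,376),93);print("blank",np.degrees(np.arctan2(q[1],q[0])))
print("button");two((250,236),(332,336),88)
print("thumb");two((302,240),(313,300),95)
print("lip");two((178,237),None,79)
print("die bottom/top");two((593,213),(180,120),125)
```

```text
62 [674.5 188.3  62. ] [672.  186.2  62. ]
62 [494.4 193.7  62. ] [493.4 191.9  62. ]
across ang 178.277385373611 len 180.0941139916679 [584.4 191.   62. ]
rod dir -92.05473690329119
rod dir -92.01321758436836
blank -91.91117524364739
button
88 [580.7  88.9  88. ] [579.7  88.7  88. ]
thumb
95 [577.5  59.8  95. ] [577.2  60.1  95. ]
lip
79 [581.3 129.6  79. ] None
die bottom/top
125 [588.7 -98.4 125. ] [ 582.9 -113.   125. ]
```

```bash
cat > d.py <<'E'
import sys
from h import *
from scipy.spatial.transform import Rotation as Ro
np.set_printoptions(precision=4,suppress=True)
def rel(targets,s=None):
    s=s or ctrl.read_state(); R=Ro.from_euler("xyz",s["tool_rot"]).as_matrix()
    print("t",s["clock"],"pos",s["eef_pos"],"rot",s["tool_rot"],"F",s["force"],"w",s["width"])
    for t in targets: print(t,(R.T@(np.array(t)-s["eef_pos"]))/1000)
E
python3 -c "
from d import *
rel([(188,-622,260),(340,-300,260),(410,-60,260),(425,60,230),(579,85,140)])"
```

```text
t 0.7 pos [ 187.6485 -622.3443  231.3421] rot [ 3.1416 -0.      0.2928] F [-0.1132 -0.2575  0.44  ] w 85.3570541059036
(188, -622, 260) [ 0.0004 -0.0002 -0.0287]
(340, -300, 260) [ 0.2389 -0.2646 -0.0287]
(410, -60, 260) [ 0.3752 -0.4742 -0.0287]
(425, 60, 230) [ 0.4242 -0.5848  0.0013]
(579, 85, 140) [ 0.5789 -0.5643  0.0913]
```

Emit:
{"name": "drive_tool", "arguments": {"deltas": "0.03 -0.033 -0.02 0 0; 0.06 -0.066 -0.029 0 0; 0.09 -0.1 -0.029 0 0; 0.12 -0.133 -0.029 0 0; 0.15 -0.166 -0.029 0 0; 0.18 -0.2 -0.029 0 0; 0.21 -0.233 -0.029 0 0; 0.239 -0.265 -0.029 0 0; 0.262 -0.3 -0.029 0 0; 0.285 -0.335 -0.029 0 0; 0.308 -0.37 -0.029 0 0; 0.33 -0.405 -0.029 0 0"}}

```text
clock: 2.2
eef_pos: [387.3, -138.1, 260.7]
tool_rot: [3.141, -0.001, 0.293]
force: [0.3, -0.6, 0.4]
width: -0.2
```

```bash
python3 -c "
from d import *
rel([(410,-60,260),(425,60,230),(579,85,140),(579,85,105)])"
```

```text
t 2.2 pos [ 387.2556 -138.0781  260.6685] rot [ 3.141  -0.001   0.2927] F [ 0.2903 -0.5689  0.3703] w -0.20847254374785515
(410, -60, 260) [ 0.0443 -0.0682  0.0007]
(425, 60, 230) [ 0.0933 -0.1788  0.0306]
(579, 85, 140) [ 0.2478 -0.1583  0.1208]
(579, 85, 105) [ 0.2478 -0.1584  0.1558]
```

Emit:
{"name": "drive_tool", "arguments": {"deltas": "0.022 -0.034 0 2 0; 0.044 -0.068 0 4 0; 0.06 -0.105 0.01 6 0; 0.077 -0.142 0.02 9 0; 0.093 -0.179 0.03 12 0; 0.124 -0.175 0.045 15 0; 0.155 -0.171 0.06 18.8 0; 0.186 -0.167 0.08 18.8 0; 0.217 -0.163 0.1 18.8 0; 0.248 -0.158 0.12 18.8 0; 0.248 -0.158 0.12 18.8 0"}}

```text
clock: 3.58
eef_pos: [579.6, 83.6, 138.7]
tool_rot: [3.141, 0.001, -0.035]
force: [-0.8, 0.4, 0.3]
width: 0.3
```

```bash
python3 -c "
from d import *
rel([(580,84,105),(580,84,90)])
for n in ('top','scene'):
    p=imaging.get_image(n)
    c=p['color'][110:260,170:330] if n=='scene' else p['color'][135:235,210:340]
    cv2.imwrite(f'pics/{n}_1.png',cv2.resize(c[:,:,::-1],None,fx=4,fy=4,interpolation=2))
"
```

```text
t 3.575 pos [579.5881  83.6474 138.6531] rot [ 3.1414  0.0009 -0.0355] F [-0.8114  0.4424  0.2923] w 0.33352683648699716
(580, 84, 105) [ 0.0004 -0.0004  0.0337]
(580, 84, 90) [ 0.0004 -0.0004  0.0487]
```

View pics/scene_1.png

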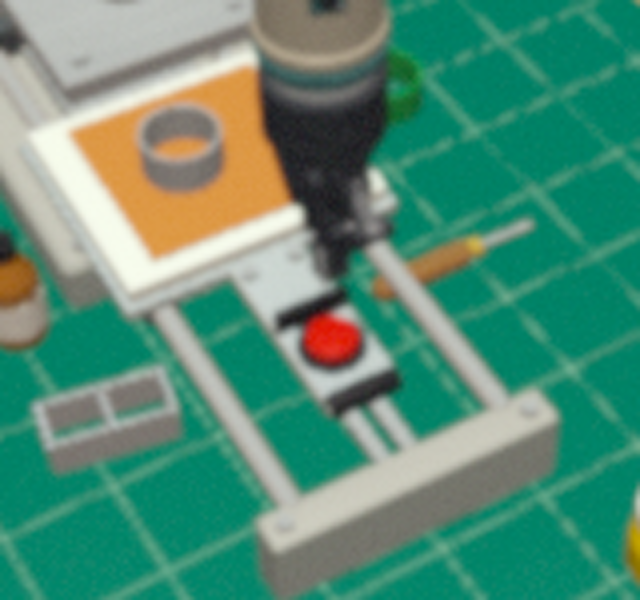

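View pics/top_1.png

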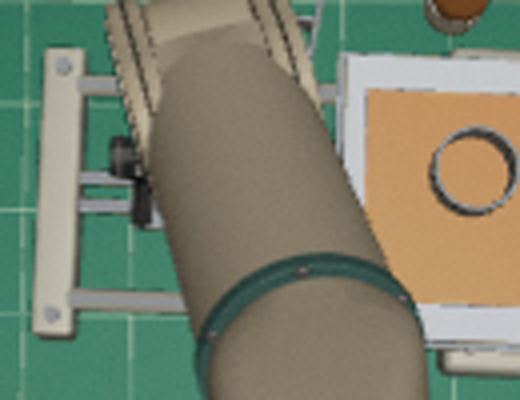

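```bash
python3 -c "
from h import *
import pickle
a,b=pickle.load(open('p.pkl','rb'))
for X in ((579.6,83.6,138.7),(580,84,88)): print((proj(b,X)-[170,110])*4, (proj(a,X)-[210,135])*4)
"
```

```text
[324.34146454 277.35783443] [206.20222706 177.66615641]
[326.52374541 330.09212503] [205.31497042 188.26004156]
```

Emit:
{"name": "drive_tool", "arguments": {"deltas": "0 0 0.01 0 0; 0 0 0.02 0 0; 0 0 0.03 0 0; 0 0 0.038 0 0; 0 0 0.044 0 0; 0 0 0.044 0 0"}}

```text
clock: 4.42
eef_pos: [578.2, 83.5, 95.8]
tool_rot: [3.141, 0.001, -0.035]
force: [0.6, 0.6, -0.7]
width: -0.4
```

Emit:
{"name": "drive_tool", "arguments": {"deltas": "0.001 0 0.005 0 0; 0.001 0 0.009 0 0; 0.001 0 0.012 0 0; 0.001 0 0.015 0 0; 0.001 0 0.015 0 0"}}

```text
clock: 5.05
eef_pos: [579.9, 83.5, 82.1]
tool_rot: [-3.141, -0.001, -0.035]
force: [-1.1, -0.5, 7.8]
width: 0.2
```

```bash
python3 -c "
from d import *
rel([(580,84,81)])
p=imaging.get_image('scene')
c=p['color'][110:260,170:330]
cv2.imwrite(f'pics/s_2.png',cv2.resize(c[:,:,::-1],None,fx=4,fy=4,interpolation=2))
"
```

```text
t 5.05 pos [579.9452  83.4925  82.0759] rot [-3.1415 -0.001  -0.0354] F [-1.1464 -0.4803  7.7591] w 0.2369715717121475
(580, 84, 81) [ 0.     -0.0005  0.0011]
```

View pics/s_2.png

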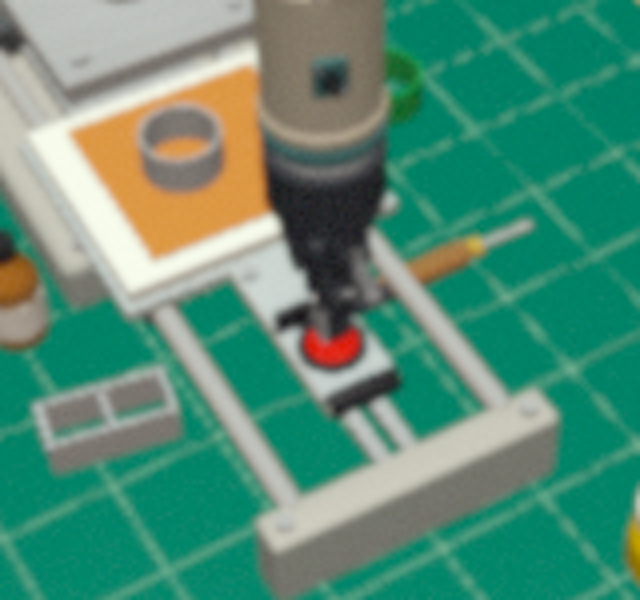

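Emit:
{"name": "drive_tool", "arguments": {"deltas": "0 0.002 0.001 0 0; 0 0.005 0.001 0 0; 0 0.009 0.001 0 0; 0 0.013 0.001 0 0; 0 0.018 0.001 0 0; 0 0.024 0.001 0 0; 0 0.03 0.001 0 0; 0 0.036 0.001 0 0; 0 0.041 0.001 0 0; 0 0.045 0.001 0 0; 0 0.048 0.001 0 0; 0 0.05 0.001 0 0"}}

```text
clock: 6.6
eef_pos: [578.4, 34.7, 82.0]
tool_rot: [-3.14, -0.002, -0.035]
force: [-2.2, 1.8, 14.2]
width: 0.1
```

```bash
python3 -c "
from d import *
rel([])
p=imaging.get_image('scene')
c=p['color'][90:240,150:310]
cv2.imwrite(f'pics/s_3.png',cv2.resize(c[:,:,::-1],None,fx=4,fy=4,interpolation=2))
"
```

```text
t 6.6 pos [578.3584  34.6847  81.9543] rot [-3.1401 -0.0017 -0.0349] F [-2.1829  1.7756 14.2347] w 0.07058465396798591
```

View pics/s_3.png

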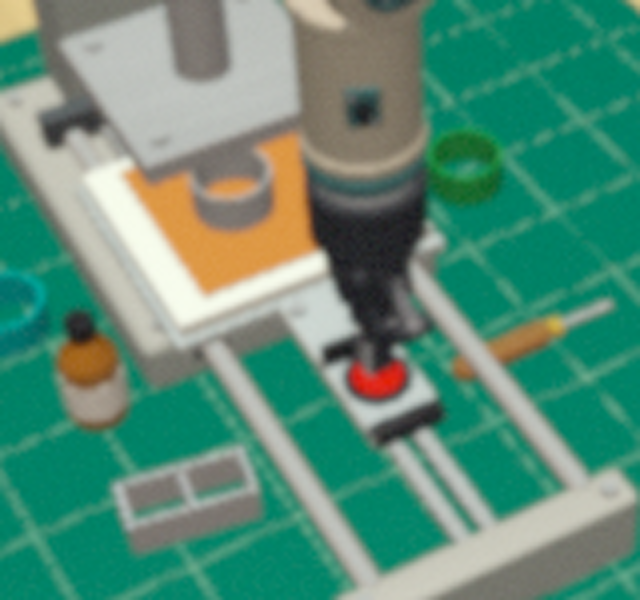

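Emit:
{"name": "drive_tool", "arguments": {"deltas": "0 0.003 0 0 0; 0 0.007 0 0 0; 0 0.012 0 0 0; 0 0.018 0 0 0; 0 0.024 0 0 0; 0 0.03 0 0 0; 0 0.036 0 0 0; 0 0.042 0 0 0; 0 0.047 0 0 0; 0 0.051 0 0 0; 0 0.054 0 0 0; 0 0.056 0 0 0"}}

```text
clock: 8.15
eef_pos: [576.5, -21.5, 81.9]
tool_rot: [-3.14, -0.002, -0.035]
force: [-3.2, 1.9, 13.4]
width: -0.1
```

Emit:
{"name": "drive_tool", "arguments": {"deltas": "0 0.002 0 0 0; 0 0.004 0 0 0; 0 0.006 0 0 0; 0 0.008 0 0 0; 0 0.01 0 0 0; 0 0.012 0 0 0; 0 0.012 0 0 0"}}

```text
clock: 9.02
eef_pos: [576.0, -33.8, 81.9]
tool_rot: [-3.141, -0.002, -0.035]
force: [-2.6, 1.7, 14.2]
width: 0.0
```

```bash
python3 -c "
from d import *
rel([])
p=imaging.get_image('scene')
c=p['color'][80:230,150:310]
cv2.imwrite(f'pics/s_4.png',cv2.resize(c[:,:,::-1],None,fx=4,fy=4,interpolation=2))
"
```

```text
t 9.025 pos [576.0488 -33.8084  81.9484] rot [-3.1409 -0.0018 -0.0351] F [-2.5958  1.7377 14.1953] w 0.019508730911166876
```

View pics/s_4.png

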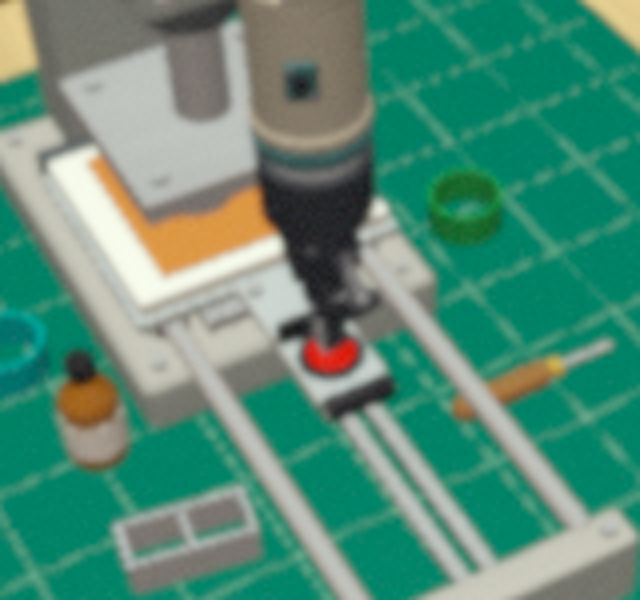

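Emit:
{"name": "drive_tool", "arguments": {"deltas": "0 0.001 0 0 0; 0 0.002 0 0 0; 0 0.003 0 0 0; 0 0.004 0 0 0; 0 0.005 0 0 0; 0 0.006 0 0 0; 0 0.006 0 0 0"}}

```text
clock: 9.95
eef_pos: [576.0, -34.9, 82.0]
tool_rot: [-3.136, -0.002, -0.032]
force: [-2.3, 9.5, 13.9]
width: 0.0
```

Emit:
{"name": "drive_tool", "arguments": {"deltas": "0 0.001 0 0 0; 0 0.002 0 0 0; 0 0.003 0 0 0; 0 0.004 0 0 0; 0 0.005 0 0 0; 0 0.005 0 0 0; 0 0.005 0 0 0"}}

```text
clock: 10.82
eef_pos: [576.9, -40.2, 82.0]
tool_rot: [-3.136, -0.004, -0.032]
force: [-0.4, 8.0, 11.3]
width: -0.2
```

```bash
python3 -c "
from d import *
rel([])
p=imaging.get_image('scene')
c=p['color'][80:230,150:310]
cv2.imwrite(f'pics/s_5.png',cv2.resize(c[:,:,::-1],None,fx=4,fy=4,interpolation=2))
p=imaging.get_image('top')
c=p['color'][135:235,230:360]
cv2.imwrite(f'pics/t_5.png',cv2.resize(c[:,:,::-1],None,fx=5,fy=5,interpolation=2))
"
```

```text
t 10.825 pos [576.9342 -40.2272  81.9643] rot [-3.136 -0.004 -0.032] F [-0.3946  7.9604 11.2628] w -0.15822254748776374
```

View pics/s_5.png

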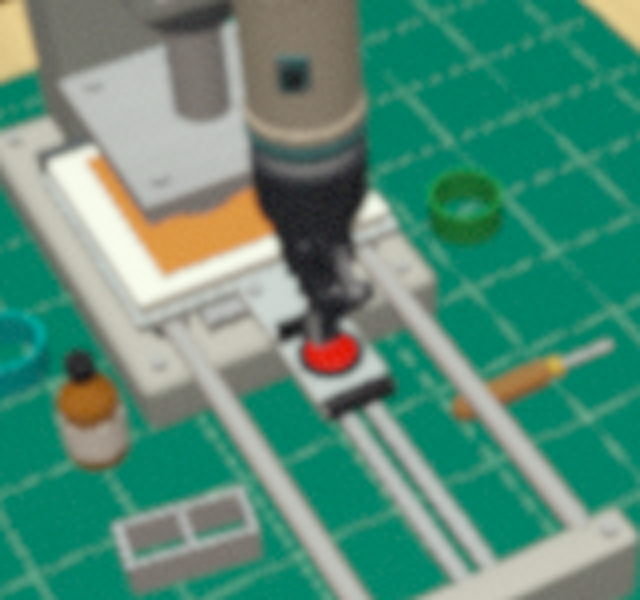

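View pics/t_5.png

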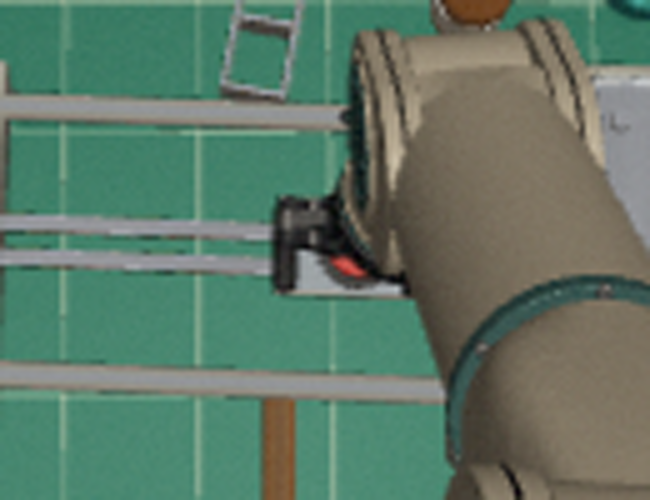

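```bash
python3 -c "
from d import *
import pickle
a,b=pickle.load(open('p.pkl','rb'))
print(at_z(a,(285.5/5-.5+230,245/5-.5+135),79))
S=lambda x,y,o:((x+.5)/4-.5+o[0],(y+.5)/4-.5+o[1])
print(at_z(b,S(366,394,(170,110)),79), at_z(b,S(360,390,(150,80)),79),at_z(b,S(332,336,(170,110)),88),at_z(b,S(331,351,(150,80)),82))
"
```

```text
[577.5754  12.5601  79.    ]
[582.7385 136.1019  79.    ] [575.5537  11.469   79.    ] [579.747   88.6929  88.    ] [575.5191 -29.0852  82.    ]
```

Emit:
{"name": "drive_tool", "arguments": {"deltas": "0 0 -0.003 0 0; 0 0 -0.006 0 0; 0 0 -0.01 0 0; 0 0 -0.016 0 0; 0 0 -0.024 0 0; 0 0 -0.034 0 0; 0 0 -0.044 0 0; 0 -0.02 -0.06 0 0; 0 -0.05 -0.08 0 0; -0.03 -0.08 -0.1 0 0; -0.06 -0.1 -0.12 0 0; -0.09 -0.12 -0.13 0 0"}}

```text
clock: 12.42
eef_pos: [488.7, 80.5, 212.2]
tool_rot: [-3.14, -0.002, -0.033]
force: [-0.0, 0.5, 0.3]
width: 0.3
```

Emit:
{"name": "drive_tool", "arguments": {"deltas": "-0.03 -0.01 -0.01 0 0; -0.06 -0.02 -0.02 0 0; -0.06 -0.02 -0.02 0 0"}}

```text
clock: 12.8
eef_pos: [428.2, 102.2, 231.8]
tool_rot: [-3.14, -0.001, -0.031]
force: [0.5, -0.1, -0.5]
width: -0.1
```

```bash
python3 -c "
from d import *
rel([])
for n,(x,y) in (('scene',(150,80)),('top',(240,120))):
    p=imaging.get_image(n)
    c=p['color'][y:y+150,x:x+180]
    cv2.imwrite(f'pics/{n}_6.png',cv2.resize(c[:,:,::-1],None,fx=4,fy=4,interpolation=2))
    for t,z in (('button_top',88),('thumb_rest',95),('round_die',93)):
        for r in models.landmark_of(p,t)[:3]: print(n,t,round(r['score'],2),r['point'],at_z(p,r['point'],z))
"
```

```text
t 12.8 pos [428.2486 102.1529 231.8115] rot [-3.1404 -0.001  -0.0308] F [ 0.4786 -0.1192 -0.498 ] w -0.05227379143384967
scene button_top 0.69 [232.5, 164.0] [571.359  -35.0631  88.    ]
scene button_top 0.67 [205.6, 143.9] [ 597.6999 -148.6499   88.    ]
scene thumb_rest 0.85 [227.4, 160.2] [579.1557 -49.4048  95.    ]
scene round_die 0.72 [154.8, 171.1] [ 767.1231 -120.689    93.    ]
scene round_die 0.66 [267.7, 137.1] [432.4173 -71.8815  93.    ]
top button_top 0.68 [301.8, 181.8] [581.2655 -29.5868  88.    ]
top thumb_rest 0.55 [311.8, 183.4] [575.8201 -56.8236  95.    ]
top thumb_rest 0.39 [186.0, 228.6] [447.7136 292.1105  95.    ]
top round_die 0.57 [196.8, 161.1] [638.3775 266.4917  93.    ]
top round_die 0.56 [345.8, 252.0] [ 386.1437 -148.8764   93.    ]
top round_die 0.46 [357.8, 130.2] [ 729.6263 -189.6583   93.    ]
```

View pics/scene_6.png

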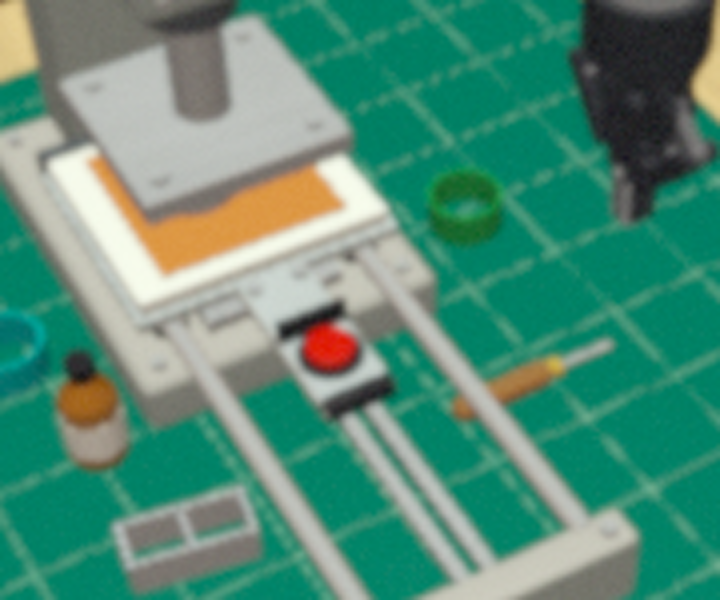

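View pics/top_6.png

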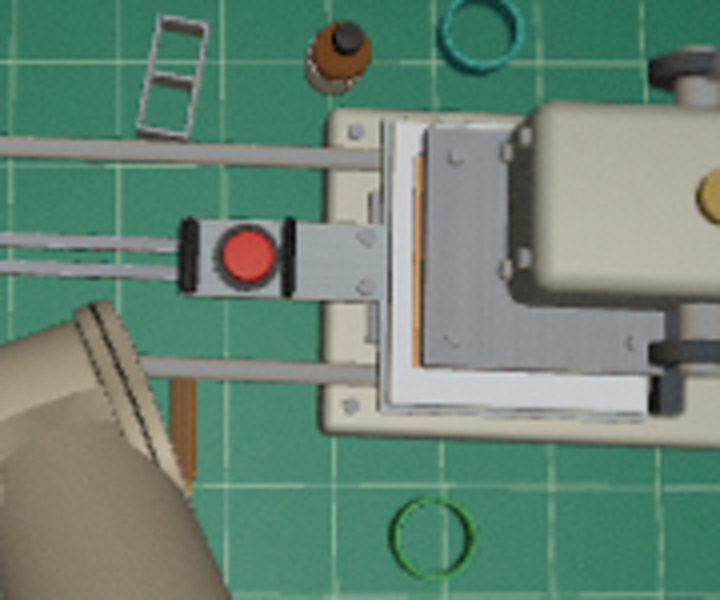

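```bash
python3 -c "
from d import *
import pickle
a,b=pickle.load(open('p.pkl','rb'))
print(at_z(a,(248.5/4-.5+240,256.5/4-.5+120),88),at_z(b,(330.5/4-.5+150,347/4-.5+80),88))
ctrl.finish_job()"
```

```text
[576.0858 -29.0584  88.    ] [576.507  -27.9663  88.    ]
the job is handed in; nothing more can be done
```

I pressed the lock button with the shut fingers, pushed the tray in at about 50 mm/s with the button held down, then lifted straight up and handed the job in at about 13 s.

- **Button during the push:** The measured tip height stayed at about 82 mm, which is fully down, all the way in. The downward force was 8 to 14 N.
- **End stop:** At the end the tray took 8 to 9.5 N without moving, against a sliding force of 2 to 3 N. The finger slid about 5 mm on the button while the tray stayed still.
- **Final position:** The button centre measured at y ≈ -29 mm (top camera) and -28 mm (scene camera). The press geometry puts the home position at -29.9 mm. The 1 to 2 mm difference is within the camera calibration, but it means the "within 3 mm" condition rests mostly on the force evidence.
- **Button after lifting:** It looks up again in the last scene picture, and the arm is clear, with the wrist force near zero.
- **Die:** It was last seen standing on the blank just as it went under the platen. At the end the platen mostly hides it and only its front edge shows. The network did not find it either, reporting only the green and turquoise look-alikes and one stray hit. Its upright pose and its distance from the platen centre are therefore inferred, not measured.
- **Other things:** By eye, the dye bottle, spare oblong die and edge tool look unmoved. I did not check the spool, glue jar, maul or tool pot after the push, though the arm stayed well away from them.

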